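# Wind the rewinder until its drag lets go, then lock it

## Robot

A 7-joint arm with a two-finger parallel gripper is mounted at the origin on a cart in front of the work surface, level with it; the furniture and walls round the work are solid. World frame = base frame: x ahead of the robot, y to its left, z up, the work surface at z = 0. Lengths are in m, angles in rad, forces in N, time in s.
With the tool pointing down it reaches from about 0.425 to 0.875 m from the base axis. Payload 8.4 kg.
Tool frame: the origin (TCP) lies between the finger pads; the fingertips stand 17 mm ahead of it and the grasp point (between the pads) lies 2 mm behind it (bot.tcp_to_tips is the distance from the TCP to the fingertips, in m); z points along the fingers, y is the line along which they close (so a half turn about z gives the same grasp; the last joint's range is limited). The gripper opens to 87 mm and grips with 3 to 60 N. Pads are 19 mm wide; open, the fingers measure 117 mm over their backs; the gripper's body (75 mm by 190 mm) begins 51 mm behind the grasp point.
Start: joints at [1.067, 0.333, 0.04, 1.465, -0.013, 1.343, -0.059], TCP at [0.256, -0.597, 0.24] pointing down, gripper open.
Joint ranges: [-2.58, 2.58], [-0.38, 2.09], [-1.3, 1.39], [0.25, 2.4], [-1.5, 4.64], [0.08, 2.09], [-2.65, 2.65]. Speed limits (rad/s): [2.22, 2.22, 2.79, 2.79, 3.14, 3.14, 3.14].

## Interface

Orientations are given as a unit quaternion [w, x, y, z].
In Python, from rig import sensors, eyes, bot gives the robot as it stands.
- The arm moves only by the tool jog_arm, never from a script. Its arguments are lists of equal length, an entry for each row: "delta_pos": the shift along the tool's x, y, z in m, a list of three; "yaw": the turn about the tool's z in rad; "claw": the finger opening in m, from 0 to 0.087. A call has 1 to 12 rows; each row is the pose to reach, as a shift and turn from the pose commanded when the call began, along the tool's axes at that moment; what a row does not reach only later rows make up. A row lasts 1/12 s, in which the tool goes at most 41.7 mm and 7.16 degrees, less where a joint would pass 70% of its speed; a pose out of reach is approached as far as the arm can. A call with a gripper value outside its range is refused whole. The fingers move at their own pace and stop on an object; the grip force is fixed at half the most. Time passes only in rows, so rows that repeat a pose let the fingers close. It gives the time, the measured TCP pose, the force, the opening and the grip force at its end, in the units of the state.
- sensors.observe(): the state, without advancing time (a new reading comes with each control period).
- eyes.camera(name): name is "side" or "top"; returns the picture (420x560x3 uint8, blue, green, red); there is no depth.
- eyes.calibration(name): a dict with "camera_matrix" (3x3 intrinsics, pixels), "pose" (4x4, takes a point from camera to world coordinates). Camera axes: x right, y down, z forward; pixel columns grow to the right and rows downward; lengths in m; the calibration is good to about 2 mm. A picture is of the moment at which its call begins. calibration takes no time and is no camera call.
- bot.hand_in(): hands the job in; it is judged then, once.
The state is a dict: "clock": time; "qpos": joint angles; "dq": joint speeds; "effort": joint torques, N m; "position": TCP position; "orientation": TCP orientation; "contact_force": force on the tool from outside, world axes, zero at the start; "wrist_torque": the same for the moment, N m; "finger_gap": finger opening in m; "finger_force": force on a finger pad.
Only numpy, scipy, OpenCV 4.12 (cv2) and the standard library are available. Lean on these libraries where they do the work, as an engineer would, in place of code of your own. Each camera call takes 0.05 s, during which the arm holds its last target. There are 200 camera calls.

## Task

Wind the crank of the bench rewinder clockwise until its drag suddenly lets go, and stop there, well before another half turn, which would block the lock again. Then push the lock plunger fully home without forcing it, and leave it down. Leave the sticker rolls, tape and cards where they are.

Things in the scene. Friction and masses are not known exactly. Their poses are not given: they have to be found in the camera images.
- grip (a point): centre of the upright black spinning handle of the crank: waisted round grip, 17 to 19 mm diameter, 35 mm tall (this point is half-way up, 80 mm above the table, 30 mm above the housing's flat lid, 18 mm above the crank arm). It stands on the end of a flat steel arm 45 mm from the crank's axis and spins freely on its own pin, so it can be carried round the circle by a gripper that does not turn.
- axis (a point): point on the crank's upright turning axis, at the height of the handle's centre (80 mm above the table). Its axes are those of the rewinder, a fixed grey box 146 x 146 mm, lid 50 mm above the table, on an aluminium base plate 150 x 304 x 8 mm; its x axis points away from the robot at yaw 0, y to the left. The handle starts on the +x side of this axis.
- crank (a joint): crank angle in rad, 0 at the start, growing clockwise from above (the way to wind; blocked the other way). After up to a quarter turn of slack a springy friction drag of 8 N at the handle (5 to 7 N when held still) resists until, 1 to 2.9 turns from the start (random, unseen), it suddenly falls below 1.5 N (at first even pulling ahead). Let go under drag it springs back up to 0.25 rad.
- lock_top (a point): centre of the top face of the lock plunger: round dark steel cap, 28 mm diameter, 10 mm thick, on a low step at the right (-y) side of the rewinder, 118 mm from the crank's axis. Its top is 66 mm above the table when up.
- lock (a joint): how far the lock plunger is pressed, in m: 0 up, 0.009 fully down. It slides with about 4 N of friction and stays where it is left. It is blocked inside after 2 to 4 mm until the drag has let go; then it goes all the way, but only in the next 0.4 turn of the crank: wound further, it is blocked again. More than 40 N on it is too much.
- sticker_roll_a: loose white sticker roll, 53 mm diameter, 29 mm tall, standing on the left (+y) end of the rewinder's base plate; origin at the centre of its underside; bystander
- sticker_roll_b: loose brown sticker roll, 63 mm diameter, 29 mm tall, on the table at the right; origin at the centre of its underside; bystander
- tape: loose roll of packing tape, 92 mm diameter, 48 mm tall, at the back right; origin at the centre of its underside; bystander
- cards: loose stack of grey cards, 65 x 90 x 21 mm, at the left; origin at the centre of its underside; bystander

How it is judged:
On the way, in this order (a step that is already met when the one before it is completed fails the run):
1. the crank has been wound through most of its first turn (value of joint crank above 5 rad), for 0.2 s.
2. the lock plunger has been pushed home (value of joint lock above 0.008 m), for 0.2 s.
At the end, for the whole second after the job is handed in: the lock plunger is down by more than 8 of its 9 mm and stays there, and the crank, wound by more than 5 rad, is at rest (value of joint lock above 0.008 m and value of joint crank above 5 rad and velocity of joint crank between -0.1 and 0.1 rad/s); the robot touches nothing.
It fails at once if the lock plunger is pushed with more than 40 N (contact force between anything else and lock above 40 N).
It fails at once if a sticker roll, the tape or the cards are moved by more than 30 mm (distance of any of sticker_roll_a, sticker_roll_b, tape, cards from where it was at the start of the episode above 0.03 m).
It also fails if it takes over 69 s, if anything falls off the work surface, if the arm or the gripper's body presses on something with over 40 N, if the wrist force passes 120 N, or if a joint passes its speed limit or range.

## Working session

There is one attempt and no reset: what is moved stays moved. The work goes in short steps, Python scripts to look and compute and a tool call to move; the robot and the scene stay as the last step left them, time stands still between calls to the robot, and variables do not carry over. Pictures are saved under pics/ and viewed, at most 10 in all, crops included, and the job is handed in when it is done.

Besides the shell and the picture viewer there is one more tool, called after ">>>" as name(argument=value, ...), one argument or row to a line, values as JSON. jog_arm: Moves the arm, as the interface text tells. Its arguments: {"type":"object","properties":{"delta_pos":{"type":"array"},"yaw":{"type":"array"},"claw":{"type":"array"}},"required":["delta_pos","yaw","claw"]}

```bash
mkdir -p pics
cat > h.py <<'E'
import numpy as np,cv2
from rig import sensors,eyes,bot
def ray(name,u,v,z):
    c=eyes.calibration(name);K=np.array(c["camera_matrix"]);T=np.array(c["pose"])
    d=T[:3,:3]@np.linalg.solve(K,[u,v,1]);o=T[:3,3]
    return o+d*(z-o[2])/d[2]
def proj(name,p):
    c=eyes.calibration(name);K=np.array(c["camera_matrix"]);T=np.array(c["pose"])
    q=K@(T[:3,:3].T@(np.array(p)-T[:3,3]));return q[:2]/q[2]
E
python3 - <<'E'
from h import *
for n in("top","side"):
    cv2.imwrite(f"pics/{n}0.png",eyes.camera(n)); c=eyes.calibration(n); print(np.round(c["pose"],3).tolist(),np.array(c["camera_matrix"]).round(0).tolist())
s=sensors.observe();print(s, bot.tcp_to_tips)
E
```

```text
[[-0.02, -0.997, 0.076, 0.52], [-1.0, 0.02, 0.001, 0.086], [-0.002, -0.076, -0.997, 1.228], [0.0, 0.0, 0.0, 1.0]] [[382.0, 0.0, 284.0], [0.0, 382.0, 212.0], [0.0, 0.0, 1.0]]
[[-0.923, -0.25, 0.292, 0.254], [-0.384, 0.56, -0.734, 0.918], [0.02, -0.79, -0.613, 0.787], [0.0, 0.0, 0.0, 1.0]] [[390.0, 0.0, 285.0], [0.0, 390.0, 205.0], [0.0, 0.0, 1.0]]
{'clock': 0.1, 'qpos': array([ 1.0668281 ,  0.33382502,  0.0399169 ,  1.46617559, -0.01334706,
        1.34329675, -0.05845057]), 'dq': array([ 0.00017499, -0.00091951,  0.00143413, -0.00143567, -0.00130524,
        0.00037219, -0.00090145]), 'effort': array([ 4.02363396e-03, -6.57812476e+01,  1.34007018e+00, -4.04710472e+01,
       -5.94969071e-02,  4.09774831e-02,  1.15463376e-04]), 'position': array([ 0.25575496, -0.59714073,  0.2387622 ]), 'orientation': array([-6.84799808e-04,  9.79589416e-01,  2.01007607e-01, -2.22764246e-04]), 'contact_force': array([ 0.45147625, -0.36491853, -0.39391763]), 'wrist_torque': array([ 0.04990729, -0.02419552,  0.00067522]), 'finger_force': 0.0, 'finger_gap': 0.08718350908848617} 0.017
```

View pics/top0.png

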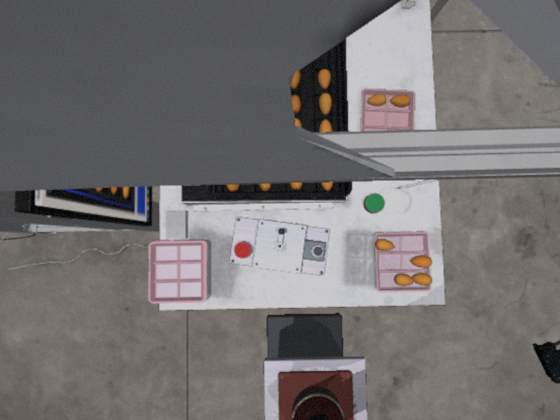

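View pics/side0.png

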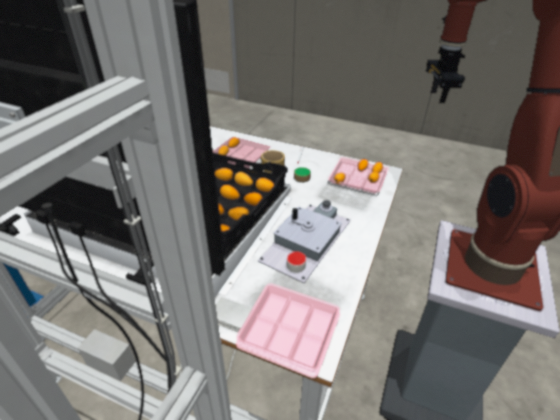

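The top view shows the rewinder at about (280,246), with the handle near (282,231) and the plunger near (318,252). A crate stands just behind it, with its front rail at row 205. I'll enlarge both views.

Run:
```python
from h import *
a=cv2.imread("pics/top0.png")[195:285,220:340]
b=cv2.imread("pics/side0.png")[150:290,190:370]
cv2.imwrite("pics/tc.png",cv2.resize(a,None,fx=6.5,fy=6.5,interpolation=cv2.INTER_CUBIC))
cv2.imwrite("pics/sc.png",cv2.resize(b,None,fx=4.2,fy=4.2,interpolation=cv2.INTER_CUBIC))
```

```text
(no output)
```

View pics/tc.png

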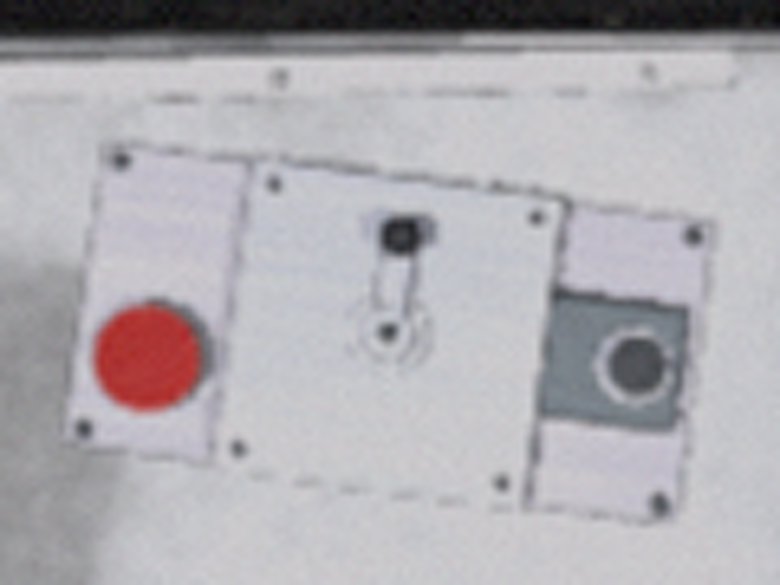

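View pics/sc.png

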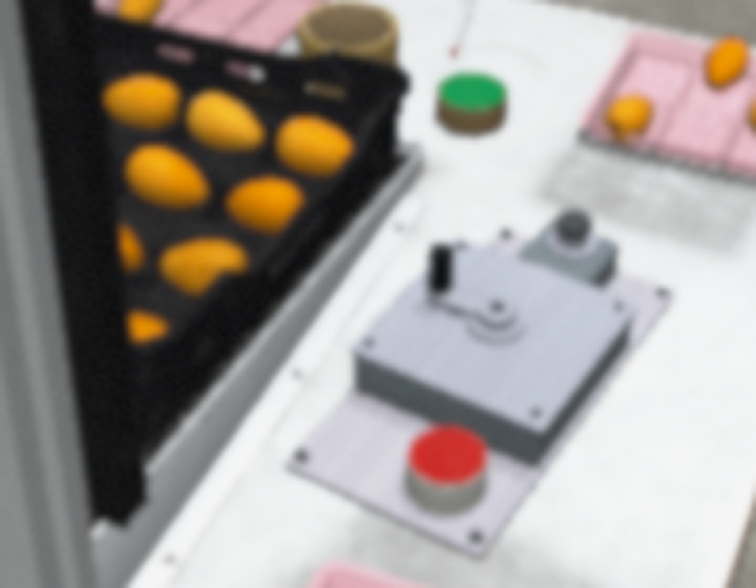

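The crop shows the handle top at (400,235), the hub at (388,332) and the plunger at (637,365). In the side crop the handle top is at (440,248), the plunger top at (573,218) and the crate's corner rim at (405,75).

Run:
```python
from h import *
T=lambda u,v,z:ray("top",220+(u+.5)/6.5-.5,195+(v+.5)/6.5-.5,z)
S=lambda u,v,z:ray("side",190+(u+.5)/4.2-.5,150+(v+.5)/4.2-.5,z)
h=T(400,235,.0975);a=T(388,332,.066);p=T(637,365,.066)
print("h",h,"S",S(440,248,.0975));print("a",a,"S",S(497,307,.066));print("p",p,"S",S(573,215,.066))
print("yaw from h-a",np.arctan2(*(h-a)[[1,0]]),np.linalg.norm((h-a)[:2]),"p-a",np.linalg.norm((p-a)[:2]),np.arctan2((p-a)[0],-(p-a)[1]))
for u,v,w in((103,143,.008),(712,220,.008),(675,520,.008),(66,443,.008),(245,160,.05),(565,200,.05),(527,508,.05)):print(T(u,v,w))
for z in(.05,.1,.15,.2,.25):print("crate",z,ray("top",351,200,z)[:2],S(405,85,z)[:2])
q=sensors.observe()["orientation"];from scipy.spatial.transform import Rotation as R
print(R.from_quat(q[[1,2,3,0]]).as_matrix().round(3))
```

```text
h [0.55050308 0.09555973 0.0975    ] S [0.55139901 0.09676855 0.0975    ]
a [0.50627285 0.10231235 0.066     ] S [0.50590832 0.10363858 0.066     ]
p [ 0.48864599 -0.01338403  0.066     ] S [ 0.49034272 -0.01649793  0.066     ]
yaw from h-a -0.15149998346982782 0.044742720182177315 p-a 0.11703144891005482 -0.15119180747325198
[0.60115539 0.24177683 0.008     ]
[ 0.55723656 -0.05704552  0.008     ]
[ 0.41165017 -0.03481718  0.008     ]
[0.45475701 0.26136178 0.008     ]
[0.5888946  0.16896607 0.05      ]
[0.56682849 0.01734332 0.05      ]
[0.42233576 0.03875098 0.05      ]
crate 0.05 [ 0.64264512 -0.12250541] [ 0.67828532 -0.15114018]
crate 0.1 [ 0.63742478 -0.11367134] [ 0.64951727 -0.0785831 ]
crate 0.15 [ 0.63220444 -0.10483727] [ 0.62074922 -0.00602602]
crate 0.2 [ 0.62698411 -0.09600321] [0.59198117 0.06653106]
crate 0.25 [ 0.62176377 -0.08716914] [0.56321312 0.13908814]
[[ 0.919  0.394 -0.001]
 [ 0.394 -0.919  0.001]
 [-0.    -0.001 -1.   ]]
```

>>> jog_arm(
  delta_pos=[
    [0.361,-0.223,0],
    [0.361,-0.223,0],
    [0.361,-0.223,0],
    [0.361,-0.223,0],
    [0.361,-0.223,0],
    [0.361,-0.223,0],
    [0.361,-0.223,0],
    [0.361,-0.223,0],
    [0.361,-0.223,0],
    [0.361,-0.223,0],
    [0.361,-0.223,0],
    [0.361,-0.223,0],
  ],
  yaw=[0.405,0.405,0.405,0.405,0.405,0.405,0.405,0.405,0.405,0.405,0.405,0.405],
  claw=[0.05,0.05,0.05,0.05,0.05,0.05,0.05,0.05,0.05,0.05,0.05,0.05],
)

```text
clock: 1.1
position: [0.5023, -0.2456, 0.2392]
orientation: [-0.001, 1.0, 0.004, 0.0]
contact_force: [0.2, 0.2, -0.1]
finger_gap: 0.0501
finger_force: 0.0
```

>>> jog_arm(
  delta_pos=[
    [0.049,-0.342,0.04],
    [0.049,-0.342,0.04],
    [0.049,-0.342,0.06],
    [0.049,-0.342,0.07],
    [0.049,-0.342,0.08],
    [0.049,-0.342,0.089],
    [0.049,-0.342,0.089],
    [0.049,-0.342,0.089],
    [0.049,-0.342,0.089],
    [0.049,-0.342,0.089],
    [0.049,-0.342,0.089],
  ],
  yaw=[0,0,0,0,0,0,0,0,0,0,0],
  claw=[0.05,0.05,0.05,0.05,0.05,0.05,0.05,0.05,0.05,0.05,0.05],
)

```text
clock: 2.02
position: [0.5486, 0.0919, 0.1496]
orientation: [0.0, 1.0, 0.001, -0.001]
contact_force: [0.2, -1.9, 0.1]
finger_gap: 0.0499
finger_force: 0.0
```

Run:
```python
from h import *
b=eyes.camera("side")[150:290,190:370]
cv2.imwrite("pics/sc2.png",cv2.resize(b,None,fx=4.2,fy=4.2,interpolation=cv2.INTER_CUBIC))
s=sensors.observe();print(s["position"],s["qpos"].round(2))
```

```text
[0.54896613 0.09029919 0.15013473] [ 0.14  0.24 -0.44  1.79  0.11  1.14 -1.91]
```

View pics/sc2.png

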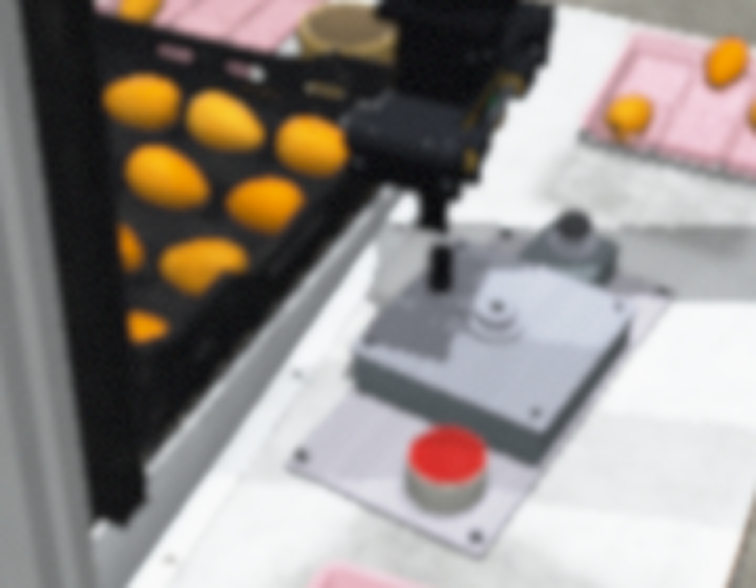

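The fingers stand directly above the handle, near (440,210) in the crop, and the handle is at (440,265). I'll correct a few mm, descend and grip.

>>> jog_arm(
  delta_pos=[
    [0.002,-0.005,0.03],
    [0.002,-0.005,0.06],
    [0.002,-0.005,0.067],
    [0.002,-0.005,0.067],
    [0.002,-0.005,0.067],
    [0.002,-0.005,0.067],
    [0.002,-0.005,0.067],
    [0.002,-0.005,0.067],
    [0.002,-0.005,0.067],
    [0.002,-0.005,0.067],
  ],
  yaw=[0,0,0,0,0,0,0,0,0,0],
  claw=[0.05,0.05,0.05,0.03,0.01,0.01,0.01,0.01,0.01,0.01],
)

```text
clock: 2.9
position: [0.5517, 0.0966, 0.0845]
orientation: [0.0, 1.0, -0.0, 0.001]
contact_force: [-0.1, -1.2, 5.5]
finger_gap: 0.0176
finger_force: 30.0
```

Run:
```python
import numpy as np
P=lambda c:45*np.array([np.cos(-.15-c),-np.sin(-.15-c)])
for q in range(4):
    print([[round(float(x),1) for x in P(q*np.pi/2+k*np.pi/24)-P(q*np.pi/2)] for k in range(1,13)])
```

```text
[[-1.3, 5.8], [-3.3, 11.3], [-6.0, 16.5], [-9.3, 21.3], [-13.3, 25.7], [-17.8, 29.5], [-22.7, 32.7], [-28.1, 35.2], [-33.7, 37.0], [-39.5, 38.0], [-45.4, 38.3], [-51.2, 37.8]]
[[-5.8, -1.3], [-11.3, -3.3], [-16.5, -6.0], [-21.3, -9.3], [-25.7, -13.3], [-29.5, -17.8], [-32.7, -22.7], [-35.2, -28.1], [-37.0, -33.7], [-38.0, -39.5], [-38.3, -45.4], [-37.8, -51.2]]
[[1.3, -5.8], [3.3, -11.3], [6.0, -16.5], [9.3, -21.3], [13.3, -25.7], [17.8, -29.5], [22.7, -32.7], [28.1, -35.2], [33.7, -37.0], [39.5, -38.0], [45.4, -38.3], [51.2, -37.8]]
[[5.8, 1.3], [11.3, 3.3], [16.5, 6.0], [21.3, 9.3], [25.7, 13.3], [29.5, 17.8], [32.7, 22.7], [35.2, 28.1], [37.0, 33.7], [38.0, 39.5], [38.3, 45.4], [37.8, 51.2]]
```

>>> jog_arm(
  delta_pos=[
    [-0.0013,0.0058,0],
    [-0.0033,0.0113,0],
    [-0.006,0.0165,0],
    [-0.0093,0.0213,0],
    [-0.0133,0.0257,0],
    [-0.0178,0.0295,0],
    [-0.0227,0.0327,0],
    [-0.0281,0.0352,0],
    [-0.0337,0.037,0],
    [-0.0395,0.038,0],
    [-0.0454,0.0383,0],
    [-0.0512,0.0378,0],
  ],
  yaw=[0,0,0,0,0,0,0,0,0,0,0,0],
  claw=[0.01,0.01,0.01,0.01,0.01,0.01,0.01,0.01,0.01,0.01,0.01,0.01],
)

```text
clock: 3.9
position: [0.5015, 0.0575, 0.0845]
orientation: [0.0, 1.0, -0.001, 0.002]
contact_force: [8.6, -3.5, 0.6]
finger_gap: 0.0169
finger_force: 30.0
```

>>> jog_arm(
  delta_pos=[
    [-0.0058,-0.0013,0],
    [-0.0113,-0.0033,0],
    [-0.0165,-0.006,0],
    [-0.0213,-0.0093,0],
    [-0.0257,-0.0133,0],
    [-0.0295,-0.0178,0],
    [-0.0327,-0.0227,0],
    [-0.0352,-0.0281,0],
    [-0.037,-0.0337,0],
    [-0.038,-0.0395,0],
    [-0.0383,-0.0454,0],
    [-0.0378,-0.0512,0],
  ],
  yaw=[0,0,0,0,0,0,0,0,0,0,0,0],
  claw=[0.01,0.01,0.01,0.01,0.01,0.01,0.01,0.01,0.01,0.01,0.01,0.01],
)

```text
clock: 4.9
position: [0.4622, 0.1073, 0.0843]
orientation: [0.002, 1.0, -0.001, 0.0]
contact_force: [-2.0, -10.2, 14.0]
finger_gap: 0.0173
finger_force: 30.0
```

>>> jog_arm(
  delta_pos=[
    [0.0013,-0.0058,0],
    [0.0033,-0.0113,0],
    [0.006,-0.0165,0],
    [0.0093,-0.0213,0],
    [0.0133,-0.0257,0],
    [0.0178,-0.0295,0],
    [0.0227,-0.0327,0],
    [0.0281,-0.0352,0],
    [0.0337,-0.037,0],
    [0.0395,-0.038,0],
    [0.0454,-0.0383,0],
    [0.0512,-0.0378,0],
  ],
  yaw=[0,0,0,0,0,0,0,0,0,0,0,0],
  claw=[0.01,0.01,0.01,0.01,0.01,0.01,0.01,0.01,0.01,0.01,0.01,0.01],
)

```text
clock: 5.9
position: [0.5122, 0.147, 0.0842]
orientation: [0.001, 1.0, -0.0, -0.001]
contact_force: [-10.3, -3.0, 16.8]
finger_gap: 0.0175
finger_force: 29.8
```

>>> jog_arm(
  delta_pos=[
    [0.0058,0.0013,0],
    [0.0113,0.0033,0],
    [0.0165,0.006,0],
    [0.0213,0.0093,0],
    [0.0257,0.0133,0],
    [0.0295,0.0178,0],
    [0.0327,0.0227,0],
    [0.0352,0.0281,0],
    [0.037,0.0337,0],
    [0.038,0.0395,0],
    [0.0383,0.0454,0],
    [0.0378,0.0512,0],
  ],
  yaw=[0,0,0,0,0,0,0,0,0,0,0,0],
  claw=[0.01,0.01,0.01,0.01,0.01,0.01,0.01,0.01,0.01,0.01,0.01,0.01],
)

```text
clock: 6.9
position: [0.5518, 0.0993, 0.0845]
orientation: [-0.002, 1.0, 0.001, 0.001]
contact_force: [3.3, 9.8, 3.7]
finger_gap: 0.0174
finger_force: 30.0
```

>>> jog_arm(
  delta_pos=[
    [-0.0013,0.0058,0],
    [-0.0033,0.0113,0],
    [-0.006,0.0165,0],
    [-0.0093,0.0213,0],
    [-0.0133,0.0257,0],
    [-0.0178,0.0295,0],
    [-0.0227,0.0327,0],
    [-0.0281,0.0352,0],
    [-0.0337,0.037,0],
    [-0.0395,0.038,0],
    [-0.0454,0.0383,0],
    [-0.0512,0.0378,0],
  ],
  yaw=[0,0,0,0,0,0,0,0,0,0,0,0],
  claw=[0.01,0.01,0.01,0.01,0.01,0.01,0.01,0.01,0.01,0.01,0.01,0.01],
)

```text
clock: 7.9
position: [0.502, 0.0574, 0.0846]
orientation: [0.0, 1.0, -0.001, 0.003]
contact_force: [9.1, -2.8, 1.0]
finger_gap: 0.0169
finger_force: 30.0
```

Still dragging, so I'll continue.

>>> jog_arm(
  delta_pos=[
    [-0.0058,-0.0013,0],
    [-0.0113,-0.0033,0],
    [-0.0165,-0.006,0],
    [-0.0213,-0.0093,0],
    [-0.0257,-0.0133,0],
    [-0.0295,-0.0178,0],
    [-0.0327,-0.0227,0],
    [-0.0352,-0.0281,0],
    [-0.037,-0.0337,0],
    [-0.038,-0.0395,0],
    [-0.0383,-0.0454,0],
    [-0.0378,-0.0512,0],
  ],
  yaw=[0,0,0,0,0,0,0,0,0,0,0,0],
  claw=[0.01,0.01,0.01,0.01,0.01,0.01,0.01,0.01,0.01,0.01,0.01,0.01],
)

```text
clock: 8.9
position: [0.4623, 0.1074, 0.0843]
orientation: [0.002, 1.0, -0.001, 0.0]
contact_force: [-2.6, -9.2, 14.5]
finger_gap: 0.017
finger_force: 30.0
```

>>> jog_arm(
  delta_pos=[
    [0.0013,-0.0058,0],
    [0.0033,-0.0113,0],
    [0.006,-0.0165,0],
    [0.0093,-0.0213,0],
    [0.0133,-0.0257,0],
    [0.0178,-0.0295,0],
    [0.0227,-0.0327,0],
    [0.0281,-0.0352,0],
    [0.0337,-0.037,0],
    [0.0395,-0.038,0],
    [0.0454,-0.0383,0],
    [0.0512,-0.0378,0],
  ],
  yaw=[0,0,0,0,0,0,0,0,0,0,0,0],
  claw=[0.01,0.01,0.01,0.01,0.01,0.01,0.01,0.01,0.01,0.01,0.01,0.01],
)

```text
clock: 9.9
position: [0.5122, 0.147, 0.0843]
orientation: [0.001, 1.0, -0.0, -0.001]
contact_force: [-10.1, -2.4, 17.5]
finger_gap: 0.0171
finger_force: 29.8
```

>>> jog_arm(
  delta_pos=[
    [0.0058,0.0013,0],
    [0.0113,0.0033,0],
    [0.0165,0.006,0],
    [0.0213,0.0093,0],
    [0.0257,0.0133,0],
    [0.0295,0.0178,0],
    [0.0327,0.0227,0],
    [0.0352,0.0281,0],
    [0.037,0.0337,0],
    [0.038,0.0395,0],
    [0.0383,0.0454,0],
    [0.0378,0.0512,0],
  ],
  yaw=[0,0,0,0,0,0,0,0,0,0,0,0],
  claw=[0.01,0.01,0.01,0.01,0.01,0.01,0.01,0.01,0.01,0.01,0.01,0.01],
)

```text
clock: 10.9
position: [0.5518, 0.0993, 0.0845]
orientation: [-0.002, 1.0, 0.001, 0.001]
contact_force: [3.5, 9.5, 2.7]
finger_gap: 0.0172
finger_force: 30.0
```

>>> jog_arm(
  delta_pos=[
    [-0.0013,0.0058,0],
    [-0.0033,0.0113,0],
    [-0.006,0.0165,0],
    [-0.0093,0.0213,0],
    [-0.0133,0.0257,0],
    [-0.0178,0.0295,0],
    [-0.0227,0.0327,0],
    [-0.0281,0.0352,0],
    [-0.0337,0.037,0],
    [-0.0395,0.038,0],
    [-0.0454,0.0383,0],
    [-0.0512,0.0378,0],
  ],
  yaw=[0,0,0,0,0,0,0,0,0,0,0,0],
  claw=[0.01,0.01,0.01,0.01,0.01,0.01,0.01,0.01,0.01,0.01,0.01,0.01],
)

```text
clock: 11.9
position: [0.502, 0.0574, 0.0845]
orientation: [0.0, 1.0, -0.001, 0.003]
contact_force: [9.3, -2.4, 0.3]
finger_gap: 0.0172
finger_force: 30.0
```

>>> jog_arm(
  delta_pos=[
    [-0.0058,-0.0013,0],
    [-0.0113,-0.0033,0],
    [-0.0165,-0.006,0],
    [-0.0213,-0.0093,0],
    [-0.0257,-0.0133,0],
    [-0.0295,-0.0178,0],
    [-0.0327,-0.0227,0],
    [-0.0352,-0.0281,0],
    [-0.037,-0.0337,0],
    [-0.038,-0.0395,0],
    [-0.0383,-0.0454,0],
    [-0.0378,-0.0512,0],
  ],
  yaw=[0,0,0,0,0,0,0,0,0,0,0,0],
  claw=[0.01,0.01,0.01,0.01,0.01,0.01,0.01,0.01,0.01,0.01,0.01,0.01],
)

```text
clock: 12.9
position: [0.4623, 0.1074, 0.0843]
orientation: [0.002, 1.0, -0.001, 0.0]
contact_force: [-1.5, -10.1, 14.9]
finger_gap: 0.0169
finger_force: 30.0
```

>>> jog_arm(
  delta_pos=[
    [0.0013,-0.0058,0],
    [0.0033,-0.0113,0],
    [0.006,-0.0165,0],
    [0.0093,-0.0213,0],
    [0.0133,-0.0257,0],
    [0.0178,-0.0295,0],
    [0.0227,-0.0327,0],
    [0.0281,-0.0352,0],
    [0.0337,-0.037,0],
    [0.0395,-0.038,0],
    [0.0454,-0.0383,0],
    [0.0512,-0.0378,0],
  ],
  yaw=[0,0,0,0,0,0,0,0,0,0,0,0],
  claw=[0.01,0.01,0.01,0.01,0.01,0.01,0.01,0.01,0.01,0.01,0.01,0.01],
)

```text
clock: 13.9
position: [0.514, 0.1468, 0.0843]
orientation: [0.001, 1.0, -0.0, 0.0]
contact_force: [-1.1, -3.9, 10.0]
finger_gap: 0.0169
finger_force: 30.0
```

The tangential force fell from about 10 N to 1 N, which means the drag has let go. I'll settle to confirm it.

>>> jog_arm(
  delta_pos=[
    [0,0,0],
    [0,0,0],
    [0,0,0],
    [0,0,0],
  ],
  yaw=[0,0,0,0],
  claw=[0.01,0.01,0.01,0.01],
)

```text
clock: 14.23
position: [0.5139, 0.1467, 0.0844]
orientation: [0.0, 1.0, -0.001, 0.001]
contact_force: [0.4, -3.2, 9.3]
finger_gap: 0.0171
finger_force: 30.0
```

>>> jog_arm(
  delta_pos=[
    [0,0,0],
    [0,0,0],
    [0,0,0],
    [0,0,-0.035],
    [0,0,-0.066],
    [-0.0247,0.161,-0.066],
    [-0.0247,0.161,-0.066],
    [-0.0247,0.161,-0.066],
    [-0.0247,0.161,-0.066],
    [-0.0247,0.161,-0.066],
    [-0.0247,0.161,-0.066],
    [-0.0247,0.161,-0.066],
  ],
  yaw=[0,0,0,0,0,0,0,0,0,0,0,0],
  claw=[0.045,0.045,0.045,0.045,0.045,0.045,0.02,0,0,0,0,0],
)

```text
clock: 15.23
position: [0.4883, -0.0126, 0.1493]
orientation: [-0.0, 1.0, -0.0, -0.0]
contact_force: [-0.2, -0.0, -0.0]
finger_gap: 0.013
finger_force: 0.0
```

Run:
```python
from h import *
for n in("side","top"):
    s=1 if n=="side" else 0
    b=eyes.camera(n); b=b[150:290,190:370] if s else b[185:295,210:350]
    cv2.imwrite(f"pics/{n}3.png",b)
a=cv2.resize(cv2.imread("pics/side3.png"),(400,311),interpolation=cv2.INTER_CUBIC);b=cv2.resize(cv2.imread("pics/top3.png"),(396,311),interpolation=cv2.INTER_CUBIC)
cv2.imwrite("pics/m3.png",np.hstack([a,b]))
s=sensors.observe();print(s["position"],s["contact_force"],s["qpos"].round(2))
```

```text
[ 0.48855985 -0.01157153  0.14942734] [0.43233783 0.38817416 0.1146154 ] [ 0.34  0.1  -0.42  1.94  0.05  1.1  -1.68]
```

View pics/m3.png

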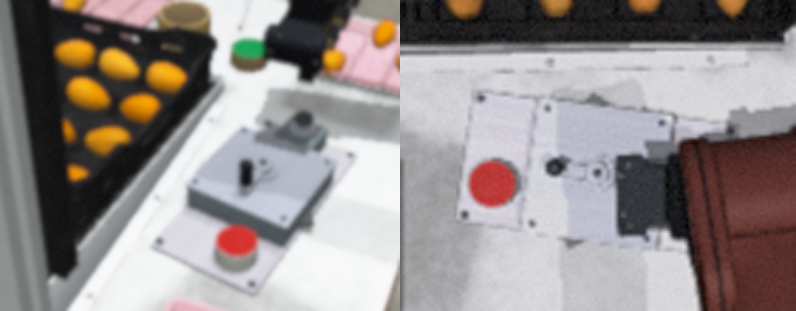

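The crank handle is free and standing on the +y side, and the gripper is above the plunger. I'll lower it to just above the cap.

>>> jog_arm(
  delta_pos=[
    [0.0005,0.0025,0.03],
    [0.0005,0.0025,0.05],
    [0.0005,0.0025,0.059],
    [0.0005,0.0025,0.061],
    [0.0005,0.0025,0.063],
    [0.0005,0.0025,0.063],
    [0.0005,0.0025,0.063],
  ],
  yaw=[0,0,0,0,0,0,0],
  claw=[0,0,0,0,0,0,0],
)

```text
clock: 15.92
position: [0.4898, -0.0153, 0.0876]
orientation: [-0.0, 1.0, 0.0, 0.001]
contact_force: [-1.1, -0.1, 0.4]
finger_gap: 0.0003
finger_force: 0.0
```

>>> jog_arm(
  delta_pos=[
    [0,0,0.001],
    [0,0,0.002],
    [0,0,0.003],
    [0,0,0.0035],
    [0,0,0.004],
    [0,0,0.0045],
    [0,0,0.005],
    [0,0,0.0055],
    [0,0,0.006],
    [0,0,0.006],
  ],
  yaw=[0,0,0,0,0,0,0,0,0,0],
  claw=[0,0,0,0,0,0,0,0,0,0],
)

```text
clock: 16.75
position: [0.4891, -0.0156, 0.0805]
orientation: [-0.0, 1.0, -0.0, 0.0]
contact_force: [0.6, -0.9, 1.9]
finger_gap: 0.0007
finger_force: 1.1
```

>>> jog_arm(
  delta_pos=[
    [0,0,0.0005],
    [0,0,0.001],
    [0,0,0.0015],
    [0,0,0.002],
    [0,0,0.002],
  ],
  yaw=[0,0,0,0,0],
  claw=[0,0,0,0,0],
)

```text
clock: 17.17
position: [0.4891, -0.0157, 0.0785]
orientation: [-0.0, 1.0, -0.0, 0.0]
contact_force: [1.5, -0.6, 1.8]
finger_gap: 0.0002
finger_force: 0.9
```

>>> jog_arm(
  delta_pos=[
    [0,0,0.0005],
    [0,0,0.001],
    [0,0,0.0015],
    [0,0,0.002],
    [0,0,0.0025],
    [0,0,0.003],
    [0,0,0.003],
  ],
  yaw=[0,0,0,0,0,0,0],
  claw=[0,0,0,0,0,0,0],
)

```text
clock: 17.75
position: [0.4891, -0.0156, 0.0755]
orientation: [-0.0, 1.0, -0.0, 0.0]
contact_force: [1.8, -1.3, 1.6]
finger_gap: 0.0006
finger_force: 1.2
```

>>> jog_arm(
  delta_pos=[
    [0,0,0.0003],
    [0,0,0.0006],
    [0,0,0.0009],
    [0,0,0.0012],
    [0,0,0.0012],
  ],
  yaw=[0,0,0,0,0],
  claw=[0,0,0,0,0],
)

```text
clock: 18.17
position: [0.4891, -0.0156, 0.0744]
orientation: [-0.0, 1.0, -0.0, 0.0]
contact_force: [2.1, -0.8, 4.4]
finger_gap: 0.0003
finger_force: 2.1
```

>>> jog_arm(
  delta_pos=[
    [0,0,0.0002],
    [0,0,0.0003],
    [0,0,0.0003],
  ],
  yaw=[0,0,0],
  claw=[0,0,0],
)

```text
clock: 18.42
position: [0.4891, -0.0156, 0.0744]
orientation: [0.0, 1.0, -0.0, 0.0]
contact_force: [-0.8, -0.9, 8.3]
finger_gap: 0.0003
finger_force: 3.9
```

>>> jog_arm(
  delta_pos=[
    [0,0,0.0002],
    [0,0,0.0004],
    [0,0,0.0004],
    [0,0,0.0004],
  ],
  yaw=[0,0,0,0],
  claw=[0,0,0,0],
)

```text
clock: 18.75
position: [0.4892, -0.0156, 0.0744]
orientation: [0.0, 1.0, -0.0, 0.0]
contact_force: [-2.0, -0.5, 11.2]
finger_gap: 0.0002
finger_force: 6.1
```

Hard stop: z stays at 0.0744 while the force rises, so the plunger is home. I'll retreat.

>>> jog_arm(
  delta_pos=[
    [0,0,-0.003],
    [0,0,-0.02],
    [0,0,-0.05],
    [0,0,-0.09],
    [0,0.04,-0.12],
    [0,0.08,-0.12],
    [0,0.12,-0.12],
    [0,0.12,-0.12],
    [0,0.12,-0.12],
    [0,0.12,-0.12],
  ],
  yaw=[0,0,0,0,0,0,0,0,0,0],
  claw=[0,0,0,0,0,0,0,0,0,0],
)

```text
clock: 19.58
position: [0.4884, -0.1352, 0.1929]
orientation: [-0.001, 1.0, -0.001, -0.001]
contact_force: [1.2, 1.4, 0.3]
finger_gap: 0.001
finger_force: 0.0
```

Run:
```python
from h import *
b=eyes.camera("side")[150:290,190:370]
cv2.imwrite("pics/sc4.png",cv2.resize(b,None,fx=4.2,fy=4.2,interpolation=cv2.INTER_CUBIC))
```

```text
(no output)
```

View pics/sc4.png

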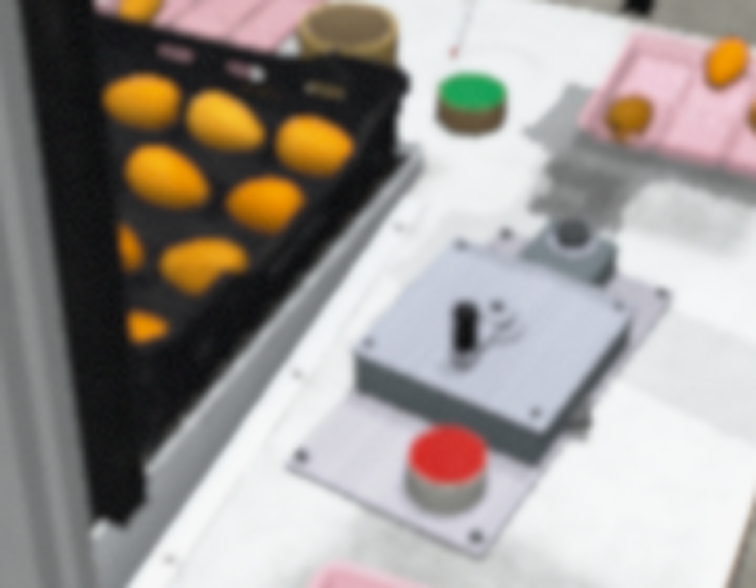

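The plunger cap at (573,230) is now flush, where it stood proud at (573,215) before. The rolls haven't moved.

```bash
python3 -c "
from rig import bot
print(bot.hand_in())"
```

```text
the job is handed in; nothing more can be done
None
```

I wound the crank about 2.75 turns until the drag let go, pushed the lock plunger down to its stop with about 11 N, and handed the job in with the arm clear; no verdict came back.

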